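# Feel a sanding slide for its tight spot and mark it

### The arm

A 6-joint arm with a two-finger parallel gripper is mounted at the origin on the work surface. World frame = base frame: x ahead of the robot, y to its left, z up, the work surface at z = 0. Lengths are in m, angles in degrees, forces in N, time in s.
With the tool pointing down it reaches from about 0.25 to 0.725 m from the base axis. Payload 9.7 kg.
Tool frame: the origin (TCP) lies on the centre line of the jaws, within the pads' length; the fingertips stand 22 mm ahead of it and the grasp point (between the pads) lies 3 mm ahead of it; z points along the fingers, y is the direction in which the jaws open and shut (so a half turn about z gives the same grasp; the last joint's range is limited). The gripper opens to 85 mm and grips with 20 to 120 N. Pads are 22 mm wide; open, the fingers measure 114 mm over their backs; the gripper's body (76 mm by 85 mm) begins 54 mm behind the grasp point. The pads swing forward as they close: fully open they stand 13 mm farther back than shut.
Start: joints at [65.26, 4.979, 10.078, 95.1, 0, 90], TCP at [0.23, 0.5, 0.253] pointing down, gripper open.
Joint ranges: [-179.16, 179.16], [-48.56, 103.87], [-65.8, 70.77], [-126.05, 130.52], [-82.76, 87.17], [-180, 180]. Speed limits (degrees/s): [127.2, 127.2, 147.25, 180, 180, 180].

### API

Orientations are given as [roll, pitch, yaw] about the fixed x, y, z axes, in that order (R = Rz(yaw) Ry(pitch) Rx(roll)).
In Python, from workcell import get_obs, camera, camera_params, job_done gives the robot as it stands.
- The arm moves only by the tool servo_tool, never from a script. Its argument "steps" is a list of rows, each an object of numbers: "x", "y", "z": the shift along the world's x, y, z in mm; "yaw": the turn about the world's z in degrees. A call has 1 to 12 rows; each row is the pose to reach, as a shift and turn from the pose measured when the call began; what a row does not reach only later rows make up. A row lasts 1/8 s, in which the tool goes at most 62.5 mm and 10.7 degrees, less where a joint would pass 70% of its speed; a pose out of reach is approached as far as the arm can. A call with a gripper value outside its range is refused whole. "grip" is the finger opening in mm, from 0 to 85.4, set as the call begins (left out, the last holds). The fingers move at their own pace and stop on an object; "grip_force" is the grip in N (left out, the last holds). Time passes only in rows, so rows that repeat a pose let the fingers close. It gives the time, the measured TCP pose, the force and the opening at its end, in the units of the state.
- get_obs(): the state, without advancing time (a new reading comes with each control period).
- camera(name): name is "scene" or "top" or "wrist"; returns (picture, depth): 480x640x3 uint8, red, green, blue; 480x640 float32, m along the optical axis (not along the pixel's ray), 0 where there is no reading.
- camera_params(name): a dict with "intrinsics" (3x3 intrinsics, pixels), "D" ([k1, k2, p1, p2, k3] as OpenCV has them; the pictures are not rectified), "rvec" (rotation vector, rad) and "tvec" (3), from world to camera coordinates, as OpenCV has them; the wrist camera has in their place "hand_eye" (4x4, takes a point from camera to tool coordinates, whose origin is the TCP and whose axes are the flange's). Camera axes: x right, y down, z forward; pixel columns grow to the right and rows downward; lengths in m; the calibration is good to about 2 mm. A picture is of the moment at which its call begins: read the wrist's pose just before it. camera_params takes no time and is no camera call.
- job_done(): hands the job in, once; it reports no verdict.
The state is a dict: "time": time; "q": joint angles; "qd": joint speeds; "joint_efforts": joint torques, N m; "ee_pos": TCP position; "tcp_rot": TCP orientation; "wrist_force": force on the tool from outside, world axes, zero at the start; "torque": the same for the moment, N m; "opening": finger opening in m.
Only numpy, scipy, OpenCV 4.12 (cv2) and the standard library are available. Lean on these libraries where they do the work, as an engineer would, in place of code of your own. Each camera call takes 0.05 s, during which the arm holds its last target.

### The job

Check the model-maker's sanding slide: take the carriage by its wooden knob and stroke it through its full travel, first to the yellow bumper and then all the way back to the black one, touching each bumper only gently, and feel for the one tight spot where it drags. Then slide the red cursor along its scale until it stands level with the middle of the tight spot, leaving the carriage at the black-bumper end. Let go of everything and leave the other things on the bench alone.

Things in the scene. Friction and masses are not known exactly. Their poses are not given: they have to be found in the camera images.
- slide_base: fixed aluminium base plate of the slide, 240 (its x) by 420 (its y) by 12 mm, flat on the bench. Origin: centre of its underside; z up. A steel rail along its y axis at x = 0 carries the carriage; a dark scale bar for the red cursor runs parallel at x = +75 mm. Grey stop blocks, 60 mm high, 50 mm wide, stand on the rail line at y = -145 to -180 and +145 to +180 mm.
- carriage: blue carriage, 56 (x) by 60 mm (y), top 55 mm above the bench; slides along the base's y only, axes parallel to the base's. Origin: on the rail line below its knob, at bench level. It meets the black bumper at y = -100 mm of the base, the yellow one at +100 mm, and starts between. A wooden sanding block hangs on its -x side (x -56 to -96, y +-50 mm, top 47 mm above the bench).
- knob (a point): middle of the carriage's round upright wooden knob, 24 mm diameter, from 55 to 107 mm above the bench; this point is 85 mm above the bench, straight above the carriage's origin. Pushed or pulled here along the rail the carriage normally drags with about 1.5 N.
- index (a point): white index line at the middle (y) of the carriage's +x top edge, 28 mm in x from its origin. One hidden tight spot: over some 18 mm of travel the drag rises by 5 to 9 N and falls again, strongest up to 5 mm before its middle whichever way it runs. Its place is this line's y when the carriage stands on its middle; it lies between y = -50 and +70 mm of the base. It cannot be seen.
- bumper_home: black round bumper at the -y (home) end of the rail, 18 mm diameter. Origin: centre of its face towards the carriage, 44 mm above the bench, y = -130 mm of the base while unpressed. Sprung: about 2.5 N per mm, 8 mm at most. Touched means pressed with more than 1.5 N for 0.1 s; over 15 N is too hard.
- bumper_far: yellow round bumper at the +y end of the rail, the same as the black one; face at y = +130 mm of the base while unpressed.
- cursor: red cursor; slides along the dark scale bar, parallel to the base's y, with about 1.5 N and stays where left (y = -110 to +110 mm of the base); starts near the black-bumper end. Origin: at bench level below its middle, x = +75 mm of the base; axes parallel. Foot 30 (x) by 24 mm (y), top 37 mm above the bench. Its pointer and white line are at its middle.
- cursor_tab (a point): middle of the cursor's upright grip tab, 22 (x) by 12 mm (y), from 37 to 80 mm above the bench; this point is 60 mm above the bench, straight above the cursor's origin. The cursor is level with the tight spot when its y on the base equals the tight spot's y, within 8 mm.
- glue_bottle: white glue bottle with a thin nozzle, 44 mm diameter, 115 mm tall; bystander, origin centre of underside
- filler_jar: clear jar with a white lid, 76 mm diameter, 65 mm tall; bystander, origin centre of underside
- tape_roll: cream roll of masking tape lying flat, 96 mm diameter, 24 mm tall; bystander, origin centre of underside
- spare_block: spare wooden sanding block, 45 x 140 x 38 mm; bystander, origin centre of underside
- caliper: caliper with black display housing lying flat, 210 mm long, 12 mm high; bystander, origin centre of underside
- spring_clamp: steel spring clamp with black grips lying flat, about 130 mm long, 22 mm high; bystander, origin under its steel jaw
- pencil: grey pencil, 142 mm long, 8 mm thick; bystander, origin under its middle
- brass_weight: small brass weight, 32 mm diameter, 30 mm tall, standing on the base plate beyond the end of the white foam wing, at its +y end; bystander, origin centre of underside

How it is judged (in metres and radians):
On the way, in this order (a step that is already met when the one before it is completed fails the run):
1. the carriage touches the yellow bumper (more than 1.5 N) (contact force between carriage and bumper_far above 1.5 N), for 0.1 s.
2. the carriage then touches the black bumper (more than 1.5 N) (contact force between carriage and bumper_home above 1.5 N), for 0.1 s.
3. then the red cursor stands level with the middle of the tight spot (within 8 mm) (y of tight_spot_c0 in the frame of cursor between -0.008 and 0.008 m), for 0.2 s.
At the end, for the whole second after the job is handed in: The red cursor stands within 8 mm of the middle of the tight spot along the rail, the carriage is within 25 mm of where it meets the black bumper, and both are released and at rest (all of step 3 and y of carriage in the frame of slide_base below -0.075 m and linear speed of each of carriage, cursor below 0.01 m/s); the robot touches nothing.
It fails at once if a bumper is pressed with more than 15 N (contact force between carriage and bumper_far above 15 N or contact force between carriage and bumper_home above 15 N).
It fails at once if one of the other things on the bench is moved by more than 25 mm (distance of any of glue_bottle, filler_jar, tape_roll, spare_block, caliper, spring_clamp, pencil, brass_weight from where it was at the start of the episode above 0.025 m).
It also fails if it takes over 72 s, if anything falls off the work surface, if the arm or the gripper's body presses on something with over 40 N, if the wrist force passes 120 N, or if a joint passes its speed limit or range.

## Working session

There is one attempt and no reset: what is moved stays moved. The work goes in short steps, Python scripts to look and compute and a tool call to move; the robot and the scene stay as the last step left them, time stands still between calls to the robot, and variables do not carry over. Pictures are saved under pics/ and viewed, and the job is handed in when it is done.

Besides the shell and the picture viewer there is one more tool, called after "Emit:" by a JSON object that holds its "op" and its "data", one argument or row to a line. servo_tool: Moves the arm, as the interface text tells. Its arguments: {"type":"object","properties":{"steps":{"type":"array"},"grip":{"type":"number"},"grip_force":{"type":"number"}},"required":["steps"]}

```bash
mkdir -p pics; ls; cat > h.py <<'E'
import numpy as np, cv2
from workcell import get_obs, camera, camera_params
def cast(name,uv,z):
    p=camera_params(name); K=np.array(p["intrinsics"],float); D=np.array(p["D"],float)
    R=cv2.Rodrigues(np.array(p["rvec"],float))[0]; t=np.array(p["tvec"],float).reshape(3)
    n=cv2.undistortPoints(np.array(uv,float).reshape(-1,1,2),K,D).reshape(-1,2)
    d=np.c_[n,np.ones(len(n))]@R; c=-R.T@t
    s=(z-c[2])/d[:,2]
    return c+d*s[:,None]
E
python3 - <<'E'
from h import *
o=get_obs(); print({k:np.round(v,3) for k,v in o.items()})
for n in("scene","top"):
    a,d=camera(n); cv2.imwrite(f"pics/{n}0.png",a[:,:,::-1]); np.save(f"{n}0.npy",a); np.save(f"{n}0d.npy",d)
    print(camera_params(n))
E
```

```text
pics
{'time': np.float64(0.0), 'q': array([ 6.5260e+01,  5.0110e+00,  1.0035e+01,  9.5100e+01, -1.0000e-03,
        9.0000e+01]), 'qd': array([ 0.032,  0.089,  0.027, -0.   ,  0.039, -0.042]), 'joint_efforts': array([ 0.0000e+00, -5.2038e+01,  4.6481e+01,  1.6000e-02,  0.0000e+00,
        0.0000e+00]), 'ee_pos': array([0.23 , 0.499, 0.253]), 'tcp_rot': array([-1.79923e+02,  1.00000e-03,  1.55260e+02]), 'wrist_force': array([-0.334, -0.463, -0.569]), 'torque': array([ 0.016, -0.008,  0.045]), 'opening': np.float64(0.085)}
{'intrinsics': array([[523.17783767,   0.        , 324.02934609],
       [  0.        , 523.17783767, 240.60671392],
       [  0.        ,   0.        ,   1.        ]]), 'D': array([0.0004527, 0.       , 0.       , 0.       , 0.       ]), 'rvec': array([ 2.24686402,  0.58639156, -0.23506113]), 'tvec': array([-0.51677318, -0.12594099,  1.24771687])}
{'intrinsics': array([[487.22598537,   0.        , 317.69630741],
       [  0.        , 487.22598537, 246.00557205],
       [  0.        ,   0.        ,   1.        ]]), 'D': array([-0.00781498,  0.        ,  0.        ,  0.        ,  0.        ]), 'rvec': array([ 2.08734352, -2.14938506,  0.15969928]), 'tvec': array([0.0581478 , 0.57511877, 0.86595857])}
```

View pics/scene0.png

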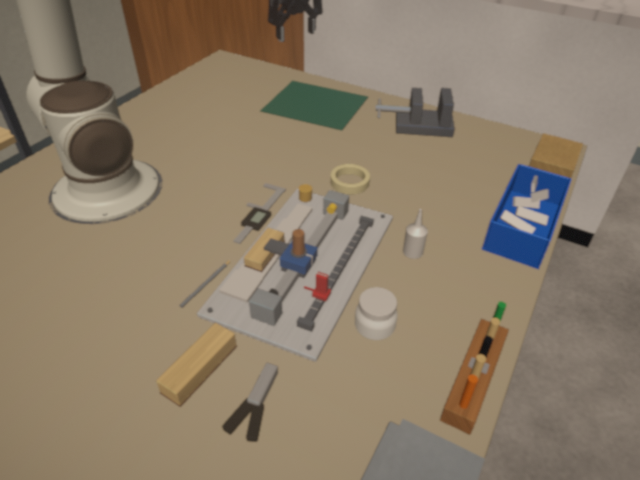

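View pics/top0.png

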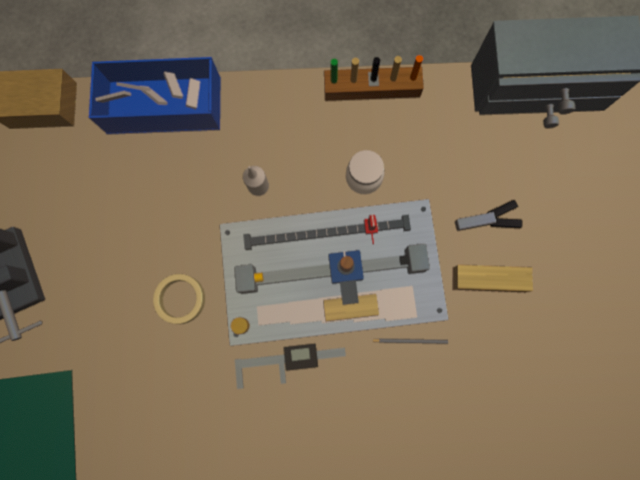

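The top view shows the plate with corners near (221,221), (432,202), (446,324) and (230,343). The knob is near (347,264), the cursor tab near (372,222), the yellow bumper near (258,278) and the black bumper near (404,260).

```bash
python3 - <<'E'
from h import *
a=np.load("top0.npy")
c=cv2.resize(a[190:360,205:465],None,fx=3,fy=3,interpolation=cv2.INTER_CUBIC)
cv2.imwrite("pics/crop0.png",c[:,:,::-1])
s=np.load("scene0.npy")[170:360,190:410]
cv2.imwrite("pics/crop1.png",cv2.resize(s,None,fx=3,fy=3,interpolation=cv2.INTER_CUBIC)[:,:,::-1])
hsv=cv2.cvtColor(a,cv2.COLOR_RGB2HSV)
for p in [(240,240),(300,258),(250,320),(425,300),(210,250),(440,280)]: print(p,a[p[1],p[0]],hsv[p[1],p[0]])
sub=np.zeros(a.shape[:2],bool); sub[195:350,210:455]=1
m=((a[:,:,0].astype(int)-a[:,:,2]<28)&sub).astype(np.uint8)*255
m=cv2.morphologyEx(m,cv2.MORPH_CLOSE,np.ones((9,9)))
m=cv2.morphologyEx(m,cv2.MORPH_OPEN,np.ones((9,9)))
cs,_=cv2.findContours(m,0,2); k=max(cs,key=cv2.contourArea); r=cv2.minAreaRect(k); b=cv2.boxPoints(r); print(r,b)
w=cast("top",b,0.012); print(w, cast("top",[r[0]],0.012))
cv2.imwrite("pics/mask0.png",m)
for n in("top","scene"):
    im=np.load(n+"0.npy"); h=cv2.cvtColor(im,cv2.COLOR_RGB2HSV)
    red=((h[:,:,0]<6)|(h[:,:,0]>174))&(h[:,:,1]>150)&(h[:,:,2]>80)
    if n=="top": red&=sub
    print(n,"red",np.argwhere(red).mean(0)[::-1],red.sum())
E
```

```text
(240, 240) [147 146 137] [ 27  17 147]
(300, 258) [144 145 141] [ 38   7 145]
(250, 320) [144 145 135] [ 33  18 145]
(425, 300) [144 146 150] [110  10 150]
(210, 250) [145 122  93] [ 17  91 145]
(440, 280) [145 149 154] [107  15 154]
((332.30682373046875, 278.31622314453125), (135.89564514160156, 219.0115966796875), 83.04703521728516) [[215.38097 224.12427]
 [432.7819  197.61194]
 [449.23267 332.50818]
 [231.83176 359.0205 ]]
[[ 0.63422431  0.24475651  0.012     ]
 [ 0.67387203 -0.18910405  0.012     ]
 [ 0.40948    -0.20222412  0.012     ]
 [ 0.37108035  0.21086147  0.012     ]] [[0.51899769 0.01553407 0.012     ]]
top red [370.37704918 225.6147541 ] 122
scene red [321.21653543 287.79133858] 254
```

View pics/crop0.png

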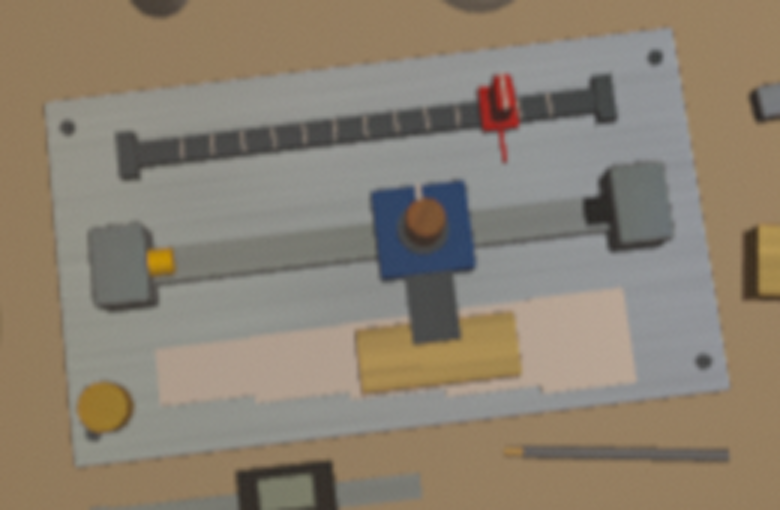

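View pics/crop1.png

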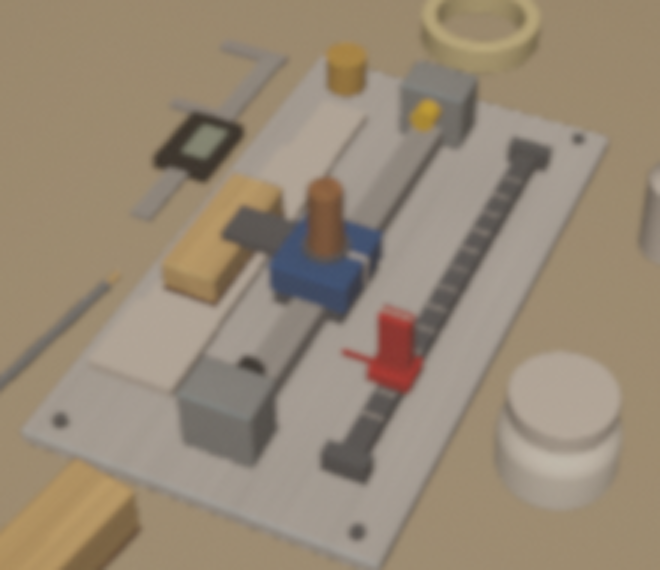

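View pics/mask0.png

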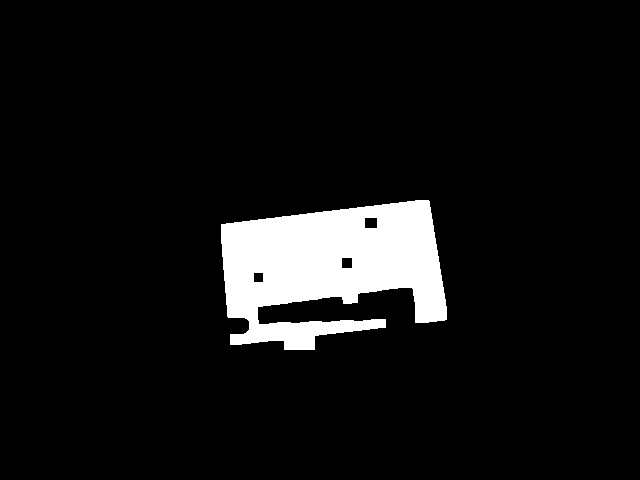

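The crops show the plate corners in full-image pixels at (220,224), (429,200), (448,319) and (230,345). The knob top is at crop (426,217) and the cursor tab top near (503,92).

```bash
cat >> h.py <<'E'
def fitrigid(w):
    # plate corners: local, order TL(+x,+y) TR(+x,-y) BR(-x,-y) BL(-x,+y)
    L=np.array([[.12,.21],[.12,-.21],[-.12,-.21],[-.12,.21]])
    P=w[:,:2]; Pc=P-P.mean(0)
    H=L.T@Pc; U,S,V=np.linalg.svd(H); R=V.T@np.diag([1,np.linalg.det(V.T@U.T)])@U.T
    return R,P.mean(0),P-(L@R.T+P.mean(0))
E
python3 - <<'E'
from h import *
off=lambda p:np.array(p)/3.0+np.array([205,190])-1/3
w=cast("top",off([(45,103),(672,29),(730,387),(76,466)]),0.012)
R,t,res=fitrigid(w); print("T",t,"ang",np.degrees(np.arctan2(R[1,0],R[0,0])),"res",res*1000)
so=lambda p:np.array(p)/3.0+np.array([190,170])-1/3
ws=cast("scene",so([(608,137),(378,570),(20,432),(320,53)]),0.012)
R2,t2,res2=fitrigid(ws); print("scene T",t2,"ang",np.degrees(np.arctan2(R2[1,0],R2[0,0])),"res",res2*1000)
def loc(n,uv,z):
    p=cast(n,[uv],z)[0]; print(n,z,"world",p.round(4),"local",(R.T@(p[:2]-t)).round(4))
loc("top",off((426,217)),.107); loc("scene",so((325,188)),.107)
loc("top",off((503,85)),.080);loc("scene",so((397,312)),.080)
loc("top",off((418,188)),.055)
loc("top",off((602,207)),.044);loc("top",off((176,262)),.044)
E
```

```text
T [0.53437749 0.01702609] ang 5.130075118428116 res [[-0.92587329 -0.74568761]
 [-2.0526482   0.66390167]
 [ 1.79004416  1.07973216]
 [ 1.18847734 -0.99794622]]
scene T [0.53668615 0.01339367] ang 5.260498127691253 res [[-0.51470712 -1.18689305]
 [ 0.44200863 -1.46274322]
 [ 1.19659611  0.0687048 ]
 [-1.12389762  2.58093146]]
top 0.107 world [ 0.5366 -0.01    0.107 ] local [-0.0002 -0.0271]
scene 0.107 world [ 0.5396 -0.0137  0.107 ] local [ 0.0024 -0.0311]
top 0.08 world [ 0.6205 -0.061   0.08  ] local [ 0.0788 -0.0854]
scene 0.08 world [ 0.6184 -0.0623  0.08  ] local [ 0.0766 -0.0866]
top 0.055 world [ 0.5623 -0.0076  0.055 ] local [ 0.0257 -0.027 ]
top 0.044 world [ 0.5485 -0.1226  0.044 ] local [ 0.0015 -0.1404]
top 0.044 world [0.5219 0.1453 0.044 ] local [-0.001   0.1289]
```

The two views agree to about 3 mm. The slide centre is near (0.5355, 0.015) with yaw about 5.2°, and the knob is near (0.538, -0.012). I'll go above the knob with the jaws opening along the rail.

Emit:
{"op": "servo_tool", "data": {
  "steps": [
    {"x": 26, "y": -43, "z": -4, "yaw": 3},
    {"x": 51, "y": -85, "z": -9, "yaw": 5},
    {"x": 77, "y": -128, "z": -13, "yaw": 8},
    {"x": 103, "y": -170, "z": -18, "yaw": 10},
    {"x": 128, "y": -213, "z": -22, "yaw": 13},
    {"x": 154, "y": -255, "z": -26, "yaw": 15},
    {"x": 180, "y": -298, "z": -31, "yaw": 18},
    {"x": 205, "y": -341, "z": -35, "yaw": 20},
    {"x": 231, "y": -383, "z": -40, "yaw": 23},
    {"x": 257, "y": -426, "z": -44, "yaw": 25},
    {"x": 282, "y": -470, "z": -48, "yaw": 28},
    {"x": 308, "y": -511, "z": -53, "yaw": 30}
  ],
  "grip": 60,
  "grip_force": 60
}}

```text
time: 1.6
ee_pos: [0.5386, -0.0133, 0.1993]
tcp_rot: [-179.9, -0.0, -174.7]
wrist_force: [0.5, -0.2, 1.5]
opening: 0.0602
```

Emit:
{"op": "servo_tool", "data": {
  "steps": [
    {"x": 0, "y": 0, "z": 0},
    {"x": 0, "y": 0, "z": 0}
  ]
}}

```text
schema error: expected keys x, y, z, yaw
```

```bash
python3 - <<'E'
from h import *
o=get_obs(); print(o["time"],o["ee_pos"].round(4),o["tcp_rot"].round(2),o["wrist_force"].round(2),o["opening"],o["q"].round(1))
a,d=camera("wrist"); cv2.imwrite("pics/w1.png",a[:,:,::-1]); print(camera_params("wrist"))
E
```

```text
1.6 [ 0.5386 -0.0133  0.1993] [-1.7994e+02 -1.0000e-02 -1.7468e+02] [ 0.49 -0.22  1.46] 0.06020623614296816 [-1.4  2.7  1.6 89.  -0.1 -6.7]
{'intrinsics': array([[402.79523797,   0.        , 318.49464323],
       [  0.        , 402.79523797, 236.04604613],
       [  0.        ,   0.        ,   1.        ]]), 'D': array([-0.06284962,  0.        ,  0.        ,  0.        ,  0.        ]), 'hand_eye': array([[-1.94217934e-05, -9.51991285e-01, -3.06125126e-01,
         7.94225061e-02],
       [ 9.99999994e-01,  1.31221255e-05, -1.04251300e-04,
         8.60467700e-04],
       [ 1.03263342e-04, -3.06125126e-01,  9.51991280e-01,
        -1.20584273e-01],
       [ 0.00000000e+00,  0.00000000e+00,  0.00000000e+00,
         1.00000000e+00]])}
```

View pics/w1.png

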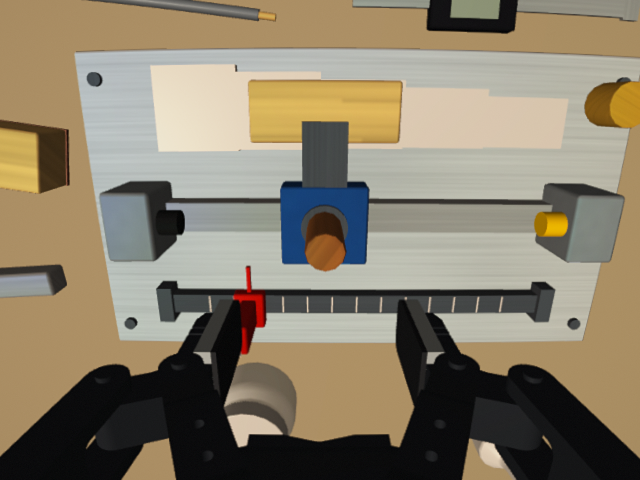

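The wrist view shows the slide lying horizontal in the picture. The knob top is at (326,251), the bumper faces at about (184,222) and (536,223), and the cursor line at (249,280). The jaws are aligned with the rail.

```bash
cat >> h.py <<'E'
from scipy.spatial.transform import Rotation
def wcast(uv,z,pos,rpy):
    p=camera_params("wrist"); K=p["intrinsics"]; D=p["D"]; E=np.array(p["hand_eye"])
    T=np.eye(4); T[:3,:3]=Rotation.from_euler("xyz",rpy,degrees=True).as_matrix(); T[:3,3]=pos
    C=T@E
    n=cv2.undistortPoints(np.array(uv,float).reshape(-1,1,2),K,D).reshape(-1,2)
    d=np.c_[n,np.ones(len(n))]@C[:3,:3].T; c=C[:3,3]
    return c+d*((z-c[2])/d[:,2])[:,None]
E
python3 - <<'E'
from h import *
o=get_obs(); P,r=o["ee_pos"],o["tcp_rot"]
f=lambda uv,z: wcast([uv],z,P,r)[0].round(4)
print("knob",f((326,251),.107)); print("black",f((184,222),.044),"yellow",f((536,223),.044))
print("rail",f((170,203),.03),f((550,205),.03)); print("cursorline",f((249,290),.037), "tab top",f((245,350),.08))
print("corners",f((76,52),.012),f((120,341),.012),f((582,341),.012))
E
```

```text
knob [ 0.5374 -0.0126  0.107 ]
black [ 0.5477 -0.1124  0.044 ] yellow [0.5248 0.1393 0.044 ]
rail [ 0.5384 -0.1273  0.03  ] [0.5133 0.1548 0.03  ]
cursorline [ 0.5999 -0.0649  0.037 ] tab top [ 0.6246 -0.0597  0.08  ]
corners [ 0.4367 -0.2023  0.012 ] [ 0.674  -0.1825  0.012 ] [0.6364 0.231  0.012 ]
```

Emit:
{"op": "servo_tool", "data": {
  "steps": [
    {"x": -1, "y": 0, "z": -30, "yaw": 0},
    {"x": -1, "y": 0, "z": -60, "yaw": 0},
    {"x": -1, "y": 0, "z": -85, "yaw": 0},
    {"x": -1, "y": 0, "z": -100, "yaw": 0},
    {"x": -1, "y": 0, "z": -107, "yaw": 0},
    {"x": -1, "y": 0, "z": -107, "yaw": 0}
  ]
}}

```text
time: 2.4
ee_pos: [0.5396, -0.017, 0.091]
tcp_rot: [-179.8, -0.0, -174.7]
wrist_force: [-0.1, -0.1, -0.0]
opening: 0.06
```

Emit:
{"op": "servo_tool", "data": {
  "steps": [
    {"x": 0, "y": 0, "z": 0, "yaw": 0},
    {"x": 0, "y": 0, "z": 0, "yaw": 0},
    {"x": 0, "y": 0, "z": 0, "yaw": 0},
    {"x": 0, "y": 0, "z": 0, "yaw": 0},
    {"x": 0, "y": 0, "z": 0, "yaw": 0}
  ],
  "grip": 15,
  "grip_force": 60
}}

```text
time: 3.02
ee_pos: [0.5401, -0.0169, 0.0921]
tcp_rot: [-179.8, 0.1, -174.7]
wrist_force: [-0.5, 0.5, 5.5]
opening: 0.0227
```

Emit:
{"op": "servo_tool", "data": {
  "steps": [
    {"x": -0.4, "y": 4, "z": 0, "yaw": 0}
  ]
}}

```text
time: 3.15
ee_pos: [0.5397, -0.0131, 0.0921]
tcp_rot: [-179.8, 0.1, -174.7]
wrist_force: [0.8, -2.0, -4.9]
opening: 0.0229
```

Emit:
{"op": "servo_tool", "data": {
  "steps": [
    {"x": -0.4, "y": 4, "z": 0, "yaw": 0}
  ]
}}

```text
time: 3.28
ee_pos: [0.5394, -0.009, 0.0921]
tcp_rot: [-179.8, 0.1, -174.7]
wrist_force: [0.7, -0.4, -1.0]
opening: 0.0224
```

Emit:
{"op": "servo_tool", "data": {
  "steps": [
    {"x": -0.4, "y": 4, "z": 0, "yaw": 0}
  ]
}}

```text
time: 3.4
ee_pos: [0.539, -0.0047, 0.0921]
tcp_rot: [-179.8, 0.1, -174.7]
wrist_force: [1.1, -1.7, -0.1]
opening: 0.0226
```

Emit:
{"op": "servo_tool", "data": {
  "steps": [
    {"x": -0.4, "y": 4, "z": 0, "yaw": 0}
  ]
}}

```text
time: 3.52
ee_pos: [0.5386, -0.0004, 0.0921]
tcp_rot: [-179.8, 0.1, -174.7]
wrist_force: [1.6, -0.9, -0.0]
opening: 0.0225
```

Emit:
{"op": "servo_tool", "data": {
  "steps": [
    {"x": -0.4, "y": 4, "z": 0, "yaw": 0}
  ]
}}

```text
time: 3.65
ee_pos: [0.5383, 0.0039, 0.0921]
tcp_rot: [-179.8, 0.1, -174.7]
wrist_force: [1.0, -2.0, -0.7]
opening: 0.0227
```

Emit:
{"op": "servo_tool", "data": {
  "steps": [
    {"x": -0.4, "y": 4, "z": 0, "yaw": 0}
  ]
}}

```text
time: 3.78
ee_pos: [0.5378, 0.0082, 0.0921]
tcp_rot: [-179.8, 0.1, -174.7]
wrist_force: [0.2, -2.2, 0.3]
opening: 0.0223
```

Emit:
{"op": "servo_tool", "data": {
  "steps": [
    {"x": -0.4, "y": 4, "z": 0, "yaw": 0}
  ]
}}

```text
time: 3.9
ee_pos: [0.5375, 0.0122, 0.0921]
tcp_rot: [-179.7, 0.1, -174.7]
wrist_force: [1.4, -5.2, 0.3]
opening: 0.0228
```

Emit:
{"op": "servo_tool", "data": {
  "steps": [
    {"x": -0.4, "y": 4, "z": 0, "yaw": 0}
  ]
}}

```text
time: 4.03
ee_pos: [0.5371, 0.0161, 0.0921]
tcp_rot: [-179.7, 0.1, -174.8]
wrist_force: [2.1, -3.9, -0.8]
opening: 0.0229
```

Emit:
{"op": "servo_tool", "data": {
  "steps": [
    {"x": -0.4, "y": 4, "z": 0, "yaw": 0}
  ]
}}

```text
time: 4.15
ee_pos: [0.5368, 0.0203, 0.0921]
tcp_rot: [-179.7, 0.1, -174.8]
wrist_force: [0.8, -2.6, 0.2]
opening: 0.0229
```

Emit:
{"op": "servo_tool", "data": {
  "steps": [
    {"x": -0.4, "y": 4, "z": 0, "yaw": 0}
  ]
}}

```text
time: 4.28
ee_pos: [0.5364, 0.0247, 0.0921]
tcp_rot: [-179.7, 0.1, -174.8]
wrist_force: [2.1, -1.8, -0.4]
opening: 0.023
```

Emit:
{"op": "servo_tool", "data": {
  "steps": [
    {"x": -0.4, "y": 4, "z": 0, "yaw": 0}
  ]
}}

```text
time: 4.4
ee_pos: [0.536, 0.0292, 0.0921]
tcp_rot: [-179.7, 0.1, -174.8]
wrist_force: [2.0, -1.6, -0.4]
opening: 0.0226
```

Emit:
{"op": "servo_tool", "data": {
  "steps": [
    {"x": -0.4, "y": 4, "z": 0, "yaw": 0}
  ]
}}

```text
time: 4.53
ee_pos: [0.5356, 0.0336, 0.0921]
tcp_rot: [-179.7, 0.1, -174.7]
wrist_force: [2.2, -1.6, -0.7]
opening: 0.0228
```

Emit:
{"op": "servo_tool", "data": {
  "steps": [
    {"x": -0.4, "y": 4, "z": 0, "yaw": 0}
  ]
}}

```text
time: 4.65
ee_pos: [0.5352, 0.0379, 0.0921]
tcp_rot: [-179.7, 0.1, -174.7]
wrist_force: [2.8, -1.9, -0.5]
opening: 0.0231
```

Emit:
{"op": "servo_tool", "data": {
  "steps": [
    {"x": -0.4, "y": 4, "z": 0, "yaw": 0}
  ]
}}

```text
time: 4.78
ee_pos: [0.5348, 0.0422, 0.0921]
tcp_rot: [-179.7, 0.1, -174.7]
wrist_force: [3.2, -1.3, 0.3]
opening: 0.0227
```

Emit:
{"op": "servo_tool", "data": {
  "steps": [
    {"x": -0.4, "y": 4, "z": 0, "yaw": 0}
  ]
}}

```text
time: 4.9
ee_pos: [0.5344, 0.0465, 0.0921]
tcp_rot: [-179.7, 0.1, -174.7]
wrist_force: [2.8, -1.8, -1.6]
opening: 0.0226
```

Emit:
{"op": "servo_tool", "data": {
  "steps": [
    {"x": -0.4, "y": 4, "z": 0, "yaw": 0}
  ]
}}

```text
time: 5.03
ee_pos: [0.534, 0.0508, 0.0921]
tcp_rot: [-179.7, 0.2, -174.7]
wrist_force: [2.4, -2.3, -0.0]
opening: 0.0227
```

Emit:
{"op": "servo_tool", "data": {
  "steps": [
    {"x": -0.4, "y": 4, "z": 0, "yaw": 0}
  ]
}}

```text
time: 5.15
ee_pos: [0.5337, 0.0551, 0.0921]
tcp_rot: [-179.7, 0.2, -174.7]
wrist_force: [2.7, -1.6, -0.9]
opening: 0.0223
```

Emit:
{"op": "servo_tool", "data": {
  "steps": [
    {"x": -0.4, "y": 4, "z": 0, "yaw": 0}
  ]
}}

```text
time: 5.28
ee_pos: [0.5332, 0.0594, 0.0921]
tcp_rot: [-179.7, 0.2, -174.7]
wrist_force: [2.7, -1.1, -0.4]
opening: 0.0226
```

Emit:
{"op": "servo_tool", "data": {
  "steps": [
    {"x": -0.4, "y": 4, "z": 0, "yaw": 0}
  ]
}}

```text
time: 5.4
ee_pos: [0.5329, 0.0637, 0.0921]
tcp_rot: [-179.7, 0.2, -174.7]
wrist_force: [2.7, -1.6, -1.1]
opening: 0.0227
```

Emit:
{"op": "servo_tool", "data": {
  "steps": [
    {"x": -0.4, "y": 4, "z": 0, "yaw": 0}
  ]
}}

```text
time: 5.52
ee_pos: [0.5325, 0.068, 0.0921]
tcp_rot: [-179.7, 0.2, -174.7]
wrist_force: [2.9, -1.0, -2.2]
opening: 0.0226
```

Emit:
{"op": "servo_tool", "data": {
  "steps": [
    {"x": -0.4, "y": 4, "z": 0, "yaw": 0}
  ]
}}

```text
time: 5.65
ee_pos: [0.5321, 0.0723, 0.0921]
tcp_rot: [-179.7, 0.2, -174.7]
wrist_force: [3.0, -2.0, -0.6]
opening: 0.0229
```

Emit:
{"op": "servo_tool", "data": {
  "steps": [
    {"x": -0.4, "y": 4, "z": 0, "yaw": 0}
  ]
}}

```text
time: 5.78
ee_pos: [0.5317, 0.0765, 0.0921]
tcp_rot: [-179.7, 0.2, -174.7]
wrist_force: [3.3, -0.9, -2.1]
opening: 0.0224
```

Emit:
{"op": "servo_tool", "data": {
  "steps": [
    {"x": -0.4, "y": 4, "z": 0, "yaw": 0}
  ]
}}

```text
time: 5.9
ee_pos: [0.5313, 0.0808, 0.0921]
tcp_rot: [-179.7, 0.2, -174.7]
wrist_force: [3.2, -1.3, -1.0]
opening: 0.0227
```

Emit:
{"op": "servo_tool", "data": {
  "steps": [
    {"x": -0.4, "y": 4, "z": 0, "yaw": 0}
  ]
}}

```text
time: 6.02
ee_pos: [0.5309, 0.0851, 0.0921]
tcp_rot: [-179.7, 0.2, -174.7]
wrist_force: [3.0, -1.2, -1.6]
opening: 0.0227
```

Emit:
{"op": "servo_tool", "data": {
  "steps": [
    {"x": -0.4, "y": 4, "z": 0, "yaw": 0}
  ]
}}

```text
time: 6.15
ee_pos: [0.5306, 0.0894, 0.0921]
tcp_rot: [-179.7, 0.2, -174.7]
wrist_force: [3.0, -1.2, -2.0]
opening: 0.0225
```

Emit:
{"op": "servo_tool", "data": {
  "steps": [
    {"x": -0.4, "y": 4, "z": 0, "yaw": 0}
  ]
}}

```text
time: 6.28
ee_pos: [0.5302, 0.0937, 0.0921]
tcp_rot: [-179.7, 0.2, -174.7]
wrist_force: [3.8, -0.7, -0.8]
opening: 0.0227
```

In this direction there is a drag peak at TCP y of about 12–16 mm. I'll approach the yellow bumper more slowly.

Emit:
{"op": "servo_tool", "data": {
  "steps": [
    {"x": -0.4, "y": 4, "z": 0, "yaw": 0}
  ]
}}

```text
time: 6.4
ee_pos: [0.5298, 0.098, 0.0921]
tcp_rot: [-179.7, 0.2, -174.7]
wrist_force: [3.9, -1.0, -1.3]
opening: 0.0232
```

Emit:
{"op": "servo_tool", "data": {
  "steps": [
    {"x": -0.4, "y": 4, "z": 0, "yaw": 0}
  ]
}}

```text
time: 6.52
ee_pos: [0.5294, 0.1022, 0.0921]
tcp_rot: [-179.7, 0.2, -174.7]
wrist_force: [4.5, -1.1, -1.5]
opening: 0.0226
```

Emit:
{"op": "servo_tool", "data": {
  "steps": [
    {"x": -0.2, "y": 2, "z": 0, "yaw": 0}
  ]
}}

```text
time: 6.65
ee_pos: [0.5292, 0.1045, 0.0921]
tcp_rot: [-179.7, 0.2, -174.7]
wrist_force: [4.8, -1.3, -2.2]
opening: 0.0224
```

Emit:
{"op": "servo_tool", "data": {
  "steps": [
    {"x": -0.1, "y": 1.5, "z": 0, "yaw": 0}
  ]
}}

```text
time: 6.78
ee_pos: [0.5291, 0.1062, 0.0921]
tcp_rot: [-179.7, 0.2, -174.7]
wrist_force: [3.6, -0.3, -1.6]
opening: 0.0224
```

Emit:
{"op": "servo_tool", "data": {
  "steps": [
    {"x": -0.1, "y": 1.5, "z": 0, "yaw": 0}
  ]
}}

```text
time: 6.9
ee_pos: [0.5289, 0.1077, 0.0921]
tcp_rot: [-179.7, 0.2, -174.7]
wrist_force: [3.3, -1.9, -1.7]
opening: 0.0225
```

Emit:
{"op": "servo_tool", "data": {
  "steps": [
    {"x": 0, "y": 1, "z": 0, "yaw": 0}
  ]
}}

```text
time: 7.02
ee_pos: [0.5288, 0.1088, 0.0921]
tcp_rot: [-179.7, 0.2, -174.7]
wrist_force: [3.3, -1.5, -1.2]
opening: 0.0227
```

Emit:
{"op": "servo_tool", "data": {
  "steps": [
    {"x": 0, "y": 1, "z": 0, "yaw": 0}
  ]
}}

```text
time: 7.15
ee_pos: [0.5288, 0.1098, 0.0921]
tcp_rot: [-179.7, 0.2, -174.7]
wrist_force: [2.3, -1.8, -1.9]
opening: 0.0225
```

Emit:
{"op": "servo_tool", "data": {
  "steps": [
    {"x": 0, "y": 1, "z": 0, "yaw": 0}
  ]
}}

```text
time: 7.28
ee_pos: [0.5287, 0.1108, 0.0921]
tcp_rot: [-179.7, 0.2, -174.7]
wrist_force: [2.8, -0.3, -1.4]
opening: 0.0231
```

Emit:
{"op": "servo_tool", "data": {
  "steps": [
    {"x": 0, "y": 1, "z": 0, "yaw": 0}
  ]
}}

```text
time: 7.4
ee_pos: [0.5286, 0.1118, 0.0921]
tcp_rot: [-179.7, 0.2, -174.7]
wrist_force: [2.8, -2.0, -0.8]
opening: 0.0226
```

Emit:
{"op": "servo_tool", "data": {
  "steps": [
    {"x": 0, "y": 1, "z": 0, "yaw": 0}
  ]
}}

```text
time: 7.52
ee_pos: [0.5285, 0.1129, 0.0921]
tcp_rot: [-179.7, 0.2, -174.7]
wrist_force: [1.2, -1.2, -1.3]
opening: 0.0226
```

Emit:
{"op": "servo_tool", "data": {
  "steps": [
    {"x": 0, "y": 1, "z": 0, "yaw": 0}
  ]
}}

```text
time: 7.65
ee_pos: [0.5284, 0.1139, 0.0921]
tcp_rot: [-179.7, 0.1, -174.7]
wrist_force: [1.4, -2.4, -1.0]
opening: 0.0229
```

Emit:
{"op": "servo_tool", "data": {
  "steps": [
    {"x": 0, "y": 1, "z": 0, "yaw": 0}
  ]
}}

```text
time: 7.78
ee_pos: [0.5283, 0.115, 0.0921]
tcp_rot: [-179.7, 0.1, -174.7]
wrist_force: [1.6, -2.0, -0.4]
opening: 0.0226
```

Emit:
{"op": "servo_tool", "data": {
  "steps": [
    {"x": 0, "y": 1, "z": 0, "yaw": 0}
  ]
}}

```text
time: 7.9
ee_pos: [0.5282, 0.1161, 0.0921]
tcp_rot: [-179.7, 0.1, -174.7]
wrist_force: [1.6, -1.3, -0.4]
opening: 0.0228
```

Emit:
{"op": "servo_tool", "data": {
  "steps": [
    {"x": 0, "y": 1, "z": 0, "yaw": 0}
  ]
}}

```text
time: 8.02
ee_pos: [0.5281, 0.1171, 0.0921]
tcp_rot: [-179.7, 0.1, -174.7]
wrist_force: [0.4, -2.6, 0.6]
opening: 0.0225
```

Emit:
{"op": "servo_tool", "data": {
  "steps": [
    {"x": 0, "y": 1, "z": 0, "yaw": 0}
  ]
}}

```text
time: 8.15
ee_pos: [0.528, 0.118, 0.0921]
tcp_rot: [-179.7, 0.1, -174.7]
wrist_force: [1.3, -3.1, -0.3]
opening: 0.0225
```

```bash
python3 - <<'E'
from h import *
o=get_obs(); P,r=o["ee_pos"],o["tcp_rot"]
a,d=camera("wrist"); cv2.imwrite("pics/w2.png",a[:,:,::-1])
print(P,r,o["wrist_force"])
E
```

```text
[0.52804202 0.11804637 0.09211056] [-1.79717857e+02  1.00473823e-01 -1.74749228e+02] [ 1.30368634 -3.09378235 -0.34395899]
```

View pics/w2.png

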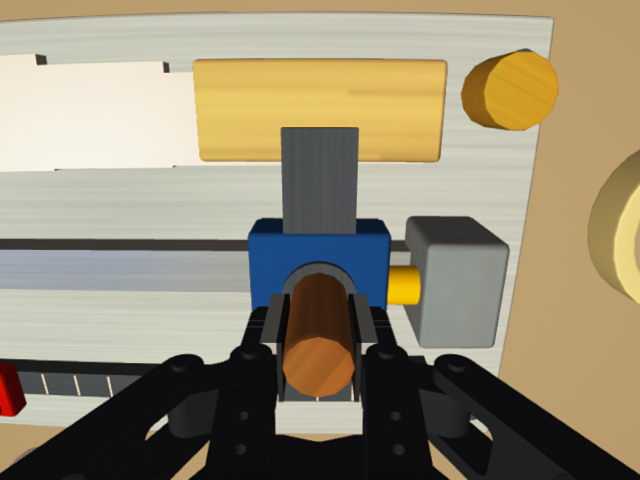

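The carriage edge at column 390 just meets the yellow bumper, and the force is starting to rise. I'll press another millimetre or so.

Emit:
{"op": "servo_tool", "data": {
  "steps": [
    {"x": 0, "y": 1, "z": 0, "yaw": 0}
  ]
}}

```text
time: 8.32
ee_pos: [0.528, 0.1187, 0.0921]
tcp_rot: [-179.7, 0.1, -174.8]
wrist_force: [1.5, -5.5, 0.8]
opening: 0.0229
```

Emit:
{"op": "servo_tool", "data": {
  "steps": [
    {"x": 0, "y": 1, "z": 0, "yaw": 0}
  ]
}}

```text
time: 8.45
ee_pos: [0.5279, 0.1193, 0.0921]
tcp_rot: [-179.6, 0.1, -174.8]
wrist_force: [1.1, -7.6, 1.4]
opening: 0.0226
```

Emit:
{"op": "servo_tool", "data": {
  "steps": [
    {"x": 0, "y": 0, "z": 0, "yaw": 0},
    {"x": 0, "y": 0, "z": 0, "yaw": 0}
  ]
}}

```text
time: 8.7
ee_pos: [0.5279, 0.1192, 0.0921]
tcp_rot: [-179.6, 0.1, -174.8]
wrist_force: [0.2, -4.1, -0.3]
opening: 0.0226
```

Emit:
{"op": "servo_tool", "data": {
  "steps": [
    {"x": 1, "y": -7, "z": 0, "yaw": 0},
    {"x": 1.5, "y": -15, "z": 0, "yaw": 0},
    {"x": 2, "y": -23, "z": 0, "yaw": 0},
    {"x": 3, "y": -31, "z": 0, "yaw": 0},
    {"x": 3.5, "y": -39, "z": 0, "yaw": 0},
    {"x": 4, "y": -47, "z": 0, "yaw": 0},
    {"x": 5, "y": -55, "z": 0, "yaw": 0},
    {"x": 5.5, "y": -63, "z": 0, "yaw": 0},
    {"x": 6, "y": -71, "z": 0, "yaw": 0},
    {"x": 6.5, "y": -76, "z": 0, "yaw": 0},
    {"x": 6.5, "y": -79, "z": 0, "yaw": 0}
  ]
}}

```text
time: 10.07
ee_pos: [0.535, 0.0399, 0.0921]
tcp_rot: [-179.6, 0.1, -174.8]
wrist_force: [5.4, 2.7, -3.3]
opening: 0.0228
```

Emit:
{"op": "servo_tool", "data": {
  "steps": [
    {"x": 0.6, "y": -2, "z": 0, "yaw": 0}
  ]
}}

```text
time: 10.2
ee_pos: [0.5353, 0.0377, 0.0921]
tcp_rot: [-179.6, 0.1, -174.8]
wrist_force: [-2.2, 0.9, 2.3]
opening: 0.0225
```

Emit:
{"op": "servo_tool", "data": {
  "steps": [
    {"x": 0.2, "y": -2, "z": 0, "yaw": 0}
  ]
}}

```text
time: 10.32
ee_pos: [0.5354, 0.0357, 0.0921]
tcp_rot: [-179.6, 0.1, -174.8]
wrist_force: [2.5, 0.8, -1.5]
opening: 0.0231
```

Emit:
{"op": "servo_tool", "data": {
  "steps": [
    {"x": 0.2, "y": -2, "z": 0, "yaw": 0}
  ]
}}

```text
time: 10.45
ee_pos: [0.5356, 0.0336, 0.0921]
tcp_rot: [-179.6, 0.1, -174.8]
wrist_force: [1.5, 1.5, -0.3]
opening: 0.0226
```

Emit:
{"op": "servo_tool", "data": {
  "steps": [
    {"x": 0.2, "y": -2, "z": 0, "yaw": 0}
  ]
}}

```text
time: 10.58
ee_pos: [0.5358, 0.0315, 0.0921]
tcp_rot: [-179.6, 0.1, -174.8]
wrist_force: [0.6, 2.3, 0.0]
opening: 0.0228
```

Emit:
{"op": "servo_tool", "data": {
  "steps": [
    {"x": 0.2, "y": -2, "z": 0, "yaw": 0}
  ]
}}

```text
time: 10.7
ee_pos: [0.5359, 0.0294, 0.0921]
tcp_rot: [-179.6, 0.1, -174.8]
wrist_force: [1.2, 1.8, 0.2]
opening: 0.0223
```

Emit:
{"op": "servo_tool", "data": {
  "steps": [
    {"x": 0.2, "y": -2, "z": 0, "yaw": 0}
  ]
}}

```text
time: 10.82
ee_pos: [0.5362, 0.0273, 0.0921]
tcp_rot: [-179.6, 0.1, -174.8]
wrist_force: [0.3, 1.1, -0.7]
opening: 0.0231
```

Emit:
{"op": "servo_tool", "data": {
  "steps": [
    {"x": 0.2, "y": -2, "z": 0, "yaw": 0}
  ]
}}

```text
time: 10.95
ee_pos: [0.5363, 0.0251, 0.0921]
tcp_rot: [-179.6, 0.1, -174.8]
wrist_force: [0.9, 1.7, -0.1]
opening: 0.0229
```

Emit:
{"op": "servo_tool", "data": {
  "steps": [
    {"x": 0.2, "y": -2, "z": 0, "yaw": 0}
  ]
}}

```text
time: 11.08
ee_pos: [0.5365, 0.0231, 0.0921]
tcp_rot: [-179.6, 0.1, -174.8]
wrist_force: [1.1, 2.9, -0.6]
opening: 0.0224
```

Emit:
{"op": "servo_tool", "data": {
  "steps": [
    {"x": 0.2, "y": -2, "z": 0, "yaw": 0}
  ]
}}

```text
time: 11.2
ee_pos: [0.5367, 0.0212, 0.0921]
tcp_rot: [-179.6, 0.1, -174.8]
wrist_force: [0.2, 5.1, 0.8]
opening: 0.0226
```

Emit:
{"op": "servo_tool", "data": {
  "steps": [
    {"x": 0.2, "y": -2, "z": 0, "yaw": 0}
  ]
}}

```text
time: 11.32
ee_pos: [0.5368, 0.0194, 0.0921]
tcp_rot: [-179.7, 0.1, -174.8]
wrist_force: [0.2, 5.1, -0.4]
opening: 0.0226
```

Emit:
{"op": "servo_tool", "data": {
  "steps": [
    {"x": 0.2, "y": -2, "z": 0, "yaw": 0}
  ]
}}

```text
time: 11.45
ee_pos: [0.537, 0.0176, 0.0921]
tcp_rot: [-179.7, 0.1, -174.7]
wrist_force: [0.5, 4.9, -0.1]
opening: 0.0228
```

Emit:
{"op": "servo_tool", "data": {
  "steps": [
    {"x": 0.2, "y": -2, "z": 0, "yaw": 0}
  ]
}}

```text
time: 11.58
ee_pos: [0.5372, 0.0156, 0.0921]
tcp_rot: [-179.7, 0.1, -174.7]
wrist_force: [0.9, 3.8, -0.5]
opening: 0.0226
```

Emit:
{"op": "servo_tool", "data": {
  "steps": [
    {"x": 0.2, "y": -2, "z": 0, "yaw": 0}
  ]
}}

```text
time: 11.7
ee_pos: [0.5374, 0.0135, 0.0921]
tcp_rot: [-179.7, 0.1, -174.7]
wrist_force: [0.7, 3.5, 0.3]
opening: 0.0225
```

Emit:
{"op": "servo_tool", "data": {
  "steps": [
    {"x": 0.2, "y": -2, "z": 0, "yaw": 0}
  ]
}}

```text
time: 11.82
ee_pos: [0.5376, 0.0112, 0.0921]
tcp_rot: [-179.7, 0.1, -174.7]
wrist_force: [0.7, 2.6, -0.3]
opening: 0.0227
```

Emit:
{"op": "servo_tool", "data": {
  "steps": [
    {"x": 0.2, "y": -2, "z": 0, "yaw": 0}
  ]
}}

```text
time: 11.95
ee_pos: [0.5378, 0.0088, 0.0921]
tcp_rot: [-179.7, 0.0, -174.7]
wrist_force: [0.2, 1.9, 0.0]
opening: 0.0228
```

Emit:
{"op": "servo_tool", "data": {
  "steps": [
    {"x": 0.2, "y": -2, "z": 0, "yaw": 0}
  ]
}}

```text
time: 12.08
ee_pos: [0.538, 0.0065, 0.0921]
tcp_rot: [-179.7, 0.0, -174.8]
wrist_force: [1.4, 1.1, -0.0]
opening: 0.0227
```

Emit:
{"op": "servo_tool", "data": {
  "steps": [
    {"x": 0.2, "y": -2, "z": 0, "yaw": 0}
  ]
}}

```text
time: 12.2
ee_pos: [0.5382, 0.0042, 0.0921]
tcp_rot: [-179.7, 0.0, -174.8]
wrist_force: [0.6, 1.4, -0.3]
opening: 0.0227
```

Emit:
{"op": "servo_tool", "data": {
  "steps": [
    {"x": 0.2, "y": -2, "z": 0, "yaw": 0}
  ]
}}

```text
time: 12.32
ee_pos: [0.5384, 0.002, 0.0921]
tcp_rot: [-179.7, 0.0, -174.8]
wrist_force: [-0.2, 1.4, -0.3]
opening: 0.0229
```

Emit:
{"op": "servo_tool", "data": {
  "steps": [
    {"x": 0.2, "y": -2, "z": 0, "yaw": 0}
  ]
}}

```text
time: 12.45
ee_pos: [0.5386, -0.0002, 0.0921]
tcp_rot: [-179.6, 0.0, -174.8]
wrist_force: [-0.2, 1.6, 0.3]
opening: 0.0225
```

Emit:
{"op": "servo_tool", "data": {
  "steps": [
    {"x": 0.2, "y": -2, "z": 0, "yaw": 0}
  ]
}}

```text
time: 12.58
ee_pos: [0.5388, -0.0023, 0.0921]
tcp_rot: [-179.7, 0.0, -174.8]
wrist_force: [0.3, 1.6, -0.0]
opening: 0.023
```

Emit:
{"op": "servo_tool", "data": {
  "steps": [
    {"x": 0.2, "y": -2, "z": 0, "yaw": 0}
  ]
}}

```text
time: 12.7
ee_pos: [0.539, -0.0045, 0.0921]
tcp_rot: [-179.6, 0.0, -174.8]
wrist_force: [-0.2, 1.2, -0.3]
opening: 0.0228
```

Emit:
{"op": "servo_tool", "data": {
  "steps": [
    {"x": 0.2, "y": -2, "z": 0, "yaw": 0}
  ]
}}

```text
time: 12.82
ee_pos: [0.5392, -0.0066, 0.0921]
tcp_rot: [-179.7, 0.0, -174.8]
wrist_force: [1.5, 1.6, 0.4]
opening: 0.0223
```

On the way back the drag rises from about y = 24 mm, peaks at 19–21 mm and falls away by about 8 mm. The outward pass peaked at about 13 mm. The middle is therefore near TCP y = 16 mm at x = 0.537. Next is the black bumper, with contact expected near y = -82 mm.

Emit:
{"op": "servo_tool", "data": {
  "steps": [
    {"x": 0.5, "y": -6, "z": 0, "yaw": 0},
    {"x": 1, "y": -12, "z": 0, "yaw": 0},
    {"x": 1.5, "y": -18, "z": 0, "yaw": 0},
    {"x": 2, "y": -24, "z": 0, "yaw": 0},
    {"x": 2.5, "y": -30, "z": 0, "yaw": 0},
    {"x": 3, "y": -36, "z": 0, "yaw": 0},
    {"x": 3.7, "y": -42, "z": 0, "yaw": 0},
    {"x": 4.3, "y": -48, "z": 0, "yaw": 0},
    {"x": 4.8, "y": -54, "z": 0, "yaw": 0},
    {"x": 5.3, "y": -60, "z": 0, "yaw": 0},
    {"x": 5.6, "y": -64, "z": 0, "yaw": 0},
    {"x": 5.9, "y": -66, "z": 0, "yaw": 0}
  ]
}}

```text
time: 14.32
ee_pos: [0.5451, -0.0729, 0.0921]
tcp_rot: [-179.7, 0.0, -174.8]
wrist_force: [2.4, 1.8, -1.0]
opening: 0.0229
```

Emit:
{"op": "servo_tool", "data": {
  "steps": [
    {"x": 0.2, "y": -2, "z": 0, "yaw": 0}
  ]
}}

```text
time: 14.45
ee_pos: [0.5452, -0.0749, 0.0921]
tcp_rot: [-179.7, 0.0, -174.8]
wrist_force: [2.3, 1.6, -0.9]
opening: 0.0223
```

Emit:
{"op": "servo_tool", "data": {
  "steps": [
    {"x": 0.1, "y": -1, "z": 0, "yaw": 0}
  ]
}}

```text
time: 14.58
ee_pos: [0.5454, -0.076, 0.0921]
tcp_rot: [-179.7, 0.0, -174.8]
wrist_force: [3.2, 1.7, -0.2]
opening: 0.0227
```

Emit:
{"op": "servo_tool", "data": {
  "steps": [
    {"x": 0.1, "y": -1, "z": 0, "yaw": 0}
  ]
}}

```text
time: 14.7
ee_pos: [0.5454, -0.077, 0.0921]
tcp_rot: [-179.7, 0.0, -174.8]
wrist_force: [2.7, 1.9, -0.3]
opening: 0.0224
```

Emit:
{"op": "servo_tool", "data": {
  "steps": [
    {"x": 0.1, "y": -1, "z": 0, "yaw": 0}
  ]
}}

```text
time: 14.82
ee_pos: [0.5455, -0.078, 0.0921]
tcp_rot: [-179.7, 0.0, -174.8]
wrist_force: [2.2, 2.1, -1.9]
opening: 0.0224
```

Emit:
{"op": "servo_tool", "data": {
  "steps": [
    {"x": 0.1, "y": -1, "z": 0, "yaw": 0}
  ]
}}

```text
time: 14.95
ee_pos: [0.5456, -0.079, 0.0921]
tcp_rot: [-179.7, 0.0, -174.8]
wrist_force: [3.2, 1.6, -0.3]
opening: 0.0227
```

Emit:
{"op": "servo_tool", "data": {
  "steps": [
    {"x": 0.1, "y": -1, "z": 0, "yaw": 0}
  ]
}}

```text
time: 15.08
ee_pos: [0.5457, -0.08, 0.0921]
tcp_rot: [-179.7, 0.0, -174.8]
wrist_force: [2.1, 2.8, -0.1]
opening: 0.0225
```

Emit:
{"op": "servo_tool", "data": {
  "steps": [
    {"x": 0.1, "y": -1, "z": 0, "yaw": 0}
  ]
}}

```text
time: 15.2
ee_pos: [0.5458, -0.0811, 0.0921]
tcp_rot: [-179.7, 0.0, -174.8]
wrist_force: [2.1, 1.7, -0.4]
opening: 0.0224
```

Emit:
{"op": "servo_tool", "data": {
  "steps": [
    {"x": 0.1, "y": -1, "z": 0, "yaw": 0}
  ]
}}

```text
time: 15.32
ee_pos: [0.5459, -0.0822, 0.0921]
tcp_rot: [-179.7, 0.0, -174.8]
wrist_force: [3.1, 0.7, -1.3]
opening: 0.0227
```

Emit:
{"op": "servo_tool", "data": {
  "steps": [
    {"x": 0.1, "y": -1, "z": 0, "yaw": 0}
  ]
}}

```text
time: 15.45
ee_pos: [0.546, -0.0831, 0.0921]
tcp_rot: [-179.7, 0.0, -174.8]
wrist_force: [1.9, 4.3, 0.2]
opening: 0.0231
```

Emit:
{"op": "servo_tool", "data": {
  "steps": [
    {"x": 0.1, "y": -1, "z": 0, "yaw": 0}
  ]
}}

```text
time: 15.58
ee_pos: [0.5461, -0.0838, 0.0921]
tcp_rot: [-179.7, 0.0, -174.7]
wrist_force: [1.5, 5.0, 1.0]
opening: 0.0227
```

Emit:
{"op": "servo_tool", "data": {
  "steps": [
    {"x": 0, "y": -0.7, "z": 0, "yaw": 0}
  ]
}}

```text
time: 15.7
ee_pos: [0.5461, -0.084, 0.0921]
tcp_rot: [-179.8, 0.0, -174.7]
wrist_force: [2.6, 6.1, -0.1]
opening: 0.0228
```

Emit:
{"op": "servo_tool", "data": {
  "steps": [
    {"x": 0, "y": 0, "z": 0, "yaw": 0},
    {"x": 0, "y": 0, "z": 0, "yaw": 0}
  ]
}}

```text
time: 15.95
ee_pos: [0.5461, -0.0839, 0.0921]
tcp_rot: [-179.8, 0.0, -174.7]
wrist_force: [2.1, 4.0, 0.2]
opening: 0.0227
```

Emit:
{"op": "servo_tool", "data": {
  "steps": [
    {"x": 0, "y": 2, "z": 0, "yaw": 0},
    {"x": -0.1, "y": 3, "z": 0, "yaw": 0}
  ]
}}

```text
time: 16.2
ee_pos: [0.5458, -0.0813, 0.0921]
tcp_rot: [-179.7, -0.0, -174.7]
wrist_force: [1.6, -2.2, 0.3]
opening: 0.0227
```

Emit:
{"op": "servo_tool", "data": {
  "steps": [
    {"x": 0, "y": 0, "z": 0, "yaw": 0},
    {"x": 0, "y": 0, "z": 0, "yaw": 0},
    {"x": 0, "y": 0, "z": 0, "yaw": 0},
    {"x": 0, "y": 0, "z": 20, "yaw": 0},
    {"x": 0, "y": 0, "z": 60, "yaw": 0},
    {"x": 0, "y": 0, "z": 100, "yaw": 0},
    {"x": 0, "y": 0, "z": 108, "yaw": 0},
    {"x": 0, "y": 0, "z": 108, "yaw": 0}
  ],
  "grip": 45
}}

```text
time: 17.2
ee_pos: [0.546, -0.0814, 0.2001]
tcp_rot: [-179.7, 0.0, -174.7]
wrist_force: [-0.4, 0.5, -0.9]
opening: 0.0449
```

```bash
python3 - <<'E'
from h import *
o=get_obs(); P,r=o["ee_pos"],o["tcp_rot"]
print(o["time"],P.round(4),r.round(2),o["wrist_force"].round(2),o["opening"])
a,d=camera("wrist"); cv2.imwrite("pics/w3.png",a[:,:,::-1])
E
```

```text
17.2 [ 0.546  -0.0814  0.2001] [-1.7972e+02  3.0000e-02 -1.7473e+02] [-0.41  0.47 -0.86] 0.044948815770358024
```

View pics/w3.png

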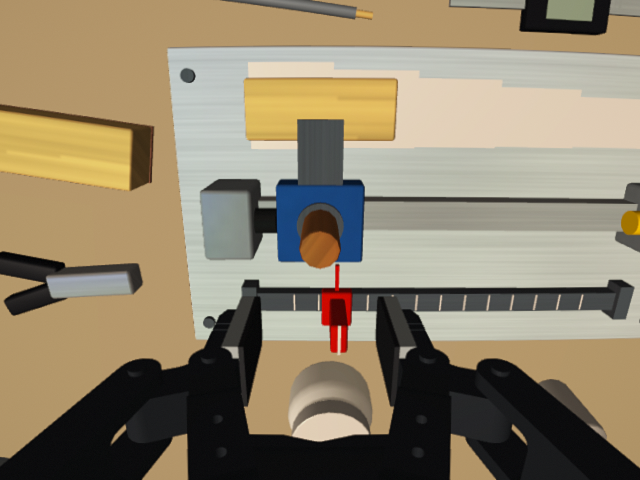

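```bash
python3 - <<'E'
from h import *
o=get_obs(); P,r=o["ee_pos"],o["tcp_rot"]
f=lambda uv,z: wcast([uv],z,P,r)[0].round(4)
print("knob",f((320,248),.107)); print("tab",f((339,348),.08)); print("pointer tip",f((337.5,266),.035), "foot edges", f((322,290),.037),f((352,290),.037))
print("jar",cast("top",[(367,168)],.065),"bottle",cast("top",[(254,172)],.1))
E
```

```text
knob [ 0.5415 -0.0805  0.107 ]
tab [ 0.6227 -0.0597  0.08  ]
pointer tip [ 0.5801 -0.0636  0.035 ] foot edges [ 0.6002 -0.0735  0.037 ] [ 0.598  -0.0505  0.037 ]
jar [[ 0.72179147 -0.05686904  0.065     ]] bottle [[0.70962363 0.15346839 0.1       ]]
```

Emit:
{"op": "servo_tool", "data": {
  "steps": [
    {"x": 37, "y": 11, "z": 0, "yaw": 0},
    {"x": 73, "y": 21, "z": -20, "yaw": 0},
    {"x": 73, "y": 21, "z": -60, "yaw": 0},
    {"x": 73, "y": 21, "z": -95, "yaw": 0},
    {"x": 73, "y": 21, "z": -120, "yaw": 0},
    {"x": 73, "y": 21, "z": -130, "yaw": 0},
    {"x": 73, "y": 21, "z": -134, "yaw": 0},
    {"x": 73, "y": 21, "z": -134, "yaw": 0}
  ]
}}

```text
time: 18.25
ee_pos: [0.6189, -0.0604, 0.0657]
tcp_rot: [-179.7, -0.0, -174.7]
wrist_force: [-0.1, 0.8, 0.0]
opening: 0.0453
```

Emit:
{"op": "servo_tool", "data": {
  "steps": [
    {"x": 0, "y": 0, "z": 0, "yaw": 0},
    {"x": 0, "y": 0, "z": 0, "yaw": 0},
    {"x": 0, "y": 0, "z": 0, "yaw": 0},
    {"x": 0, "y": 0, "z": 0, "yaw": 0},
    {"x": 0, "y": 0, "z": 0, "yaw": 0}
  ],
  "grip": 5,
  "grip_force": 40
}}

```text
time: 18.88
ee_pos: [0.6194, -0.0604, 0.0667]
tcp_rot: [-179.7, 0.1, -174.7]
wrist_force: [-0.7, 0.6, 4.9]
opening: 0.0115
```

Emit:
{"op": "servo_tool", "data": {
  "steps": [
    {"x": -0.6, "y": 7, "z": 0, "yaw": 0},
    {"x": -1.4, "y": 15, "z": 0, "yaw": 0},
    {"x": -2.1, "y": 23, "z": 0, "yaw": 0},
    {"x": -2.8, "y": 31, "z": 0, "yaw": 0},
    {"x": -3.5, "y": 39, "z": 0, "yaw": 0},
    {"x": -4.2, "y": 47, "z": 0, "yaw": 0},
    {"x": -5, "y": 55, "z": 0, "yaw": 0},
    {"x": -5.7, "y": 63, "z": 0, "yaw": 0},
    {"x": -6.4, "y": 71, "z": 0, "yaw": 0},
    {"x": -7, "y": 78, "z": 0, "yaw": 0},
    {"x": -7.5, "y": 83, "z": 0, "yaw": 0},
    {"x": -7.5, "y": 83, "z": 0, "yaw": 0}
  ]
}}

```text
time: 20.38
ee_pos: [0.6118, 0.0233, 0.0667]
tcp_rot: [-179.8, 0.1, -174.7]
wrist_force: [0.1, 1.5, 2.0]
opening: 0.0117
```

Emit:
{"op": "servo_tool", "data": {
  "steps": [
    {"x": 0, "y": 0, "z": 0, "yaw": 0},
    {"x": 0, "y": 0, "z": 0, "yaw": 0}
  ]
}}

```text
time: 20.62
ee_pos: [0.6118, 0.0233, 0.0667]
tcp_rot: [-179.8, 0.1, -174.7]
wrist_force: [-0.3, 0.9, 2.5]
opening: 0.0115
```

Emit:
{"op": "servo_tool", "data": {
  "steps": [
    {"x": 0, "y": 0, "z": 0, "yaw": 0},
    {"x": 0, "y": 0, "z": 0, "yaw": 0},
    {"x": 0, "y": 0, "z": 0, "yaw": 0},
    {"x": 0, "y": 0, "z": 20, "yaw": 0},
    {"x": 0, "y": 0, "z": 60, "yaw": 0},
    {"x": 0, "y": 0, "z": 100, "yaw": 0},
    {"x": 0, "y": 0, "z": 140, "yaw": 0},
    {"x": 0, "y": 0, "z": 160, "yaw": 0},
    {"x": 0, "y": 0, "z": 160, "yaw": 0}
  ],
  "grip": 40
}}

```text
time: 21.75
ee_pos: [0.6125, 0.0233, 0.2298]
tcp_rot: [-179.8, 0.3, -174.7]
wrist_force: [0.5, 0.1, -1.1]
opening: 0.04
```

```bash
python3 - <<'E'
from h import *
o=get_obs(); P,r=o["ee_pos"],o["tcp_rot"]
print(o["time"],P.round(4),r.round(2),o["wrist_force"].round(2),o["opening"])
a,d=camera("wrist"); cv2.imwrite("pics/w4.png",a[:,:,::-1])
b,_=camera("scene"); cv2.imwrite("pics/s4.png",cv2.resize(b[150:380,170:440],None,fx=2.9,fy=2.6)[:,:,::-1])
E
```

```text
21.75 [0.6125 0.0233 0.2298] [-179.77    0.33 -174.7 ] [ 0.51  0.06 -1.07] 0.03999822502996279
```

View pics/w4.png

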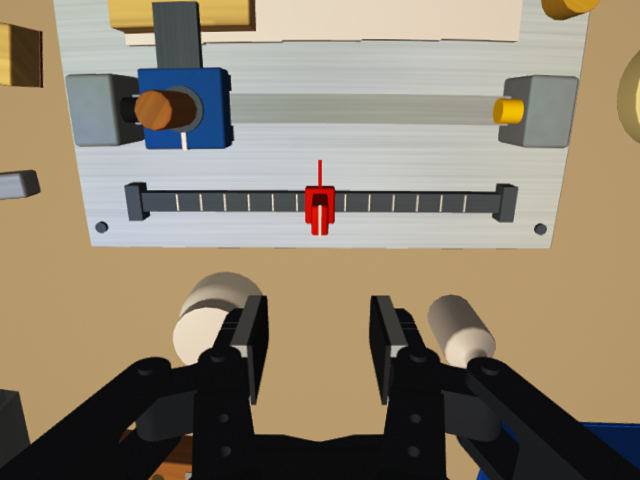

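View pics/s4.png

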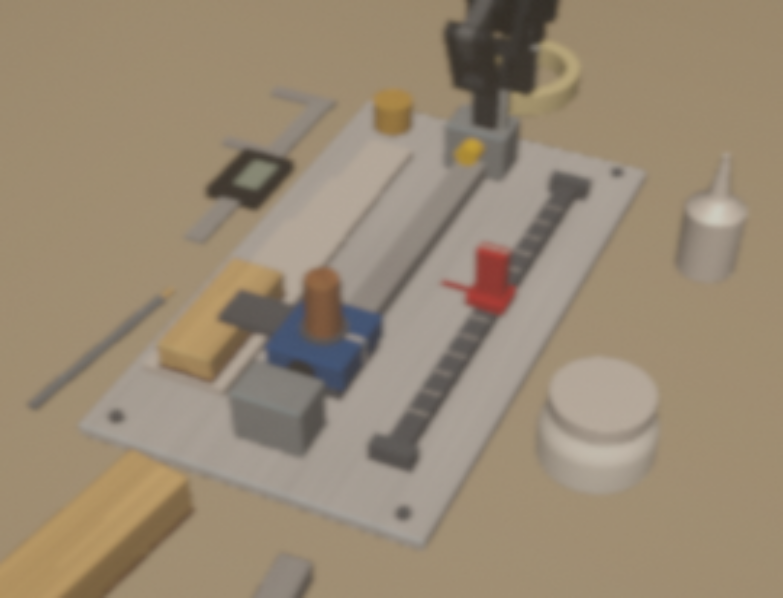

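The wrist view shows the cursor pointer at column 320 and the scale bar's middle at about 322, so the cursor is at local y of about -1 mm, as intended. The carriage stands at the black bumper, and nothing else has moved. I'm handing it in.

```bash
python3 -c "
from workcell import job_done
print(job_done())"
```

```text
the job is handed in; nothing more can be done
None
```

I stroked the carriage by its knob to the yellow bumper and back to the black one, then set the red cursor level with the tight spot and handed the job in at about 22 s.

- **Bumpers:** each was pressed about 1.5–2 mm. I estimate 4–6 N on each, which is the wrist reading less the carriage's own drag.
- **Tight spot:** the drag peaked at tool y of about 13 mm going out, sampled every 4 mm. Coming back it peaked at about 19–21 mm, sampled every 2 mm. The middle is therefore at about 16 mm, or about -1 mm on the base. The peak rise I read was only about 3.5–4 N, somewhat below the stated 5–9 N. It was the only rise I felt in either direction over the stretches I sampled, about -30 mm to the yellow bumper. The stretch from -50 to -30 mm I ran through once without sampling.
- **Last checks:** the cursor was released with the tool at y = 23.3 mm against a target of 22.9 mm. The last wrist picture also puts it about 1 mm to the black side of the scale's middle. The carriage stood about 1–2 mm off the black bumper, both were released with the arm lifted clear, and nothing else on the bench looked moved.
- **Disagreement:** camera and tool readings differed by about 4 mm in places. I relied on the differences between tool readings, because the jaws centre themselves on both the knob and the tab.

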